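Pop the battery hatch of the handpiece control unit

ROBOT

A 6-joint arm with a two-finger parallel gripper is mounted at the origin on a cart in front of the work surface, level with it; the furniture and walls round the work are solid. World frame = base frame: x ahead of the robot, y to its left, z up, the work surface at z = 0. Lengths are in mm, angles in rad, forces in N, time in s.
With the tool pointing down it reaches from about 300 to 850 mm from the base axis. Payload 5.4 kg.
Tool frame: the origin (TCP) lies at the very end of the fingers, on their centre line; the grasp point (between the pads) lies 19 mm behind it (arm.hold_point_z is the distance from the TCP to the grasp point, in mm); z points along the fingers, y is the line along which they close (so a half turn about z gives the same grasp; the last joint's range is limited). The gripper opens to 85 mm and grips with 20 to 120 N. Pads are 22 mm wide; open, the fingers measure 114 mm over their backs; the gripper's body (76 mm by 85 mm) begins 54 mm behind the grasp point. The pads swing forward as they close: fully open they stand 13 mm farther back than shut.
Start: joints at [-1.525, 0.158, 1.597, -0, 1.386, -0.21], TCP at [145.463, -556.279, 231.299] pointing down, gripper open.
Joint ranges: [-2.91, 2.91], [-0.94, 2.29], [0.18, 2.7], [-1.29, 4.43], [0.17, 2.64], [-3, 3]. Speed limits (rad/s): [2.57, 2.57, 3.14, 3.14, 3.14, 3.14].

INTERFACE

Orientations are given as a rotation vector (axis times angle).
In Python, from workcell import arm gives the robot as it stands. The module is installed in compiled form; this text tells all that it offers.
- The arm moves only by the tool carry_out, never from a script. Its argument "plan" is a list of rows, each an object of numbers: "x", "y", "z": the shift along the tool's x, y, z in m; "rx", "ry", "rz": the turn, a rotation vector about the tool's x, y, z in units of 5 degrees (1.0 is 5 degrees); "grip": the closure, from -1 (fully open) to 1 (shut). A call has 1 to 5 rows; each row is the pose to reach, as a shift and turn from the pose commanded when the call began, along the tool's axes at that moment; what a row does not reach only later rows make up. A row lasts 1/10 s, in which the tool goes at most 50 mm and 8.59 degrees, less where a joint would pass 70% of its speed; a pose out of reach is approached as far as the arm can. A call with a gripper value outside its range is refused whole. The fingers move at their own pace and stop on an object; "force" is the grip in N (left out, the last holds). Time passes only in rows, so rows that repeat a pose let the fingers close. It gives the time, the measured TCP pose, the force, the opening and the grip force at its end, in the units of the state.
- arm.get_state(): the state, without advancing time (a new reading comes with each control period).
- arm.snapshot(name): name is "side" or "top" or "wrist"; returns the picture (400x640x3 uint8, red, green, blue); there is no depth.
- arm.camera_info(name): a dict with "intrinsics" (3x3 intrinsics, pixels), "eye" and "orientation" of the camera in the world; the wrist camera has in their place "mount" (4x4, takes a point from camera to tool coordinates, whose origin is the TCP and whose axes are the flange's). Camera axes: x right, y up, looking along -z (the intrinsics and any distortion apply to the point x, -y, -z); pixel columns grow to the right and rows downward; lengths in mm; the calibration is good to about 2 mm. A picture is of the moment at which its call begins: read the wrist's pose just before it. camera_info takes no time and is no camera call.
- arm.hand_in(): hands the job in; it is judged then, once.
The state is a dict: "time": time; "joint_pos": joint angles; "joint_velocities": joint speeds; "joint_torque": joint torques, N m; "position": TCP position; "eef_rot": TCP orientation; "ft_force": force on the tool from outside, world axes, zero at the start; "moment": the same for the moment, N m; "finger_gap": finger opening in mm; "grasp_force": force on a finger pad.
Only numpy, scipy, OpenCV 4.12 (cv2) and the standard library are available. Lean on these libraries where they do the work, as an engineer would, in place of code of your own. Each camera call takes 0.05 s, during which the arm holds its last target. There are 200 camera calls.

TASK

The grey handpiece control unit on the workbench needs new batteries. Using only your fingertips, gently push the small metal lock slide on its top all the way to the left (away from its locked end), then press the ribbed free edge of the battery hatch firmly down once and let go so that it pops open. Keep your hand off it and watch for about two seconds that it stays wide open; leave the hatch open and unlocked, do not push it back once it has popped, and leave the things standing about where they are.

Things in the scene. Friction and masses are not known exactly. Their poses are not given: they have to be found in the camera images.
- control_unit: grey plastic box, 110 (x) x 170 (y) x 50 mm high, immovable, turned up to 0.25 rad; origin: centre of its underside; x to its back, y to its left (seen from the robot), z up. Its top is flat but for the lock slide. The hatch, 64 (x) x 60 (y) mm, lies flush in its top, hinged at the back (x = +47 mm), free edge at the front (x = -18 mm). The round dial on its front face plays no part.
- hatch (a joint): hatch angle, rad: 0 = shut, latched; negative = pressed in (stop -0.092); positive = open (stop 1.15, its spring holds it there). Push-push latch: pressed past -0.05 and let go, it swings open in 1 to 2 s; pressed right down again, it latches shut. Locked, it cannot be pressed in. About 4 N at the press point moves it; the stop, 5 mm down there, is felt as a firm rise of force.
- hatch_press (a point): where to press: point on the hatch's top face, on its four thin ribs, 13 mm from the free edge and midway across; moves with the hatch (50 mm above the bench when shut; swings up and towards the box's back as the hatch opens).
- lock (a joint): travel of the lock slide, m: 0 = locked (right end), 0.012 = unlocked (left stop). Starts between 0 and 0.002. It moves along the box's +y, stays where it is left, and needs about 2 N; the hatch is free beyond 0.008, and it counts as unlocked beyond 0.009.
- lock_thumb (a point): centre of the slide's upright bare-metal thumb piece, 10 (x) x 16 (y) mm, standing 11 mm above the box's top, 36 mm in front of the box's centre; the point is 6 mm above the box's top and moves with the slide. The top is free for 70 mm on either side of it along the box's y.
- jar_tall: bystander: sample jar with a screw lid, 54 mm across, 62 mm high, loose; origin: centre of its underside. Left of the box.
- loupe: bystander: black eye loupe, 34 mm across, 30 mm high, loose; origin: centre of its underside. Left of the box.
- bench_block: bystander: black steel block, 44 x 66 x 22 mm, loose; origin: centre of its underside. Left of the box.
- handpiece: bystander: black and white motor handpiece, 146 mm long, 25 mm thick, lying loose; origin: centre of its underside. Farther left.

How it is judged (in metres and radians):
On the way, in this order (a step that is already met when the one before it is completed fails the run):
1. the lock slide is pushed to its left stop while the hatch is still shut (value of joint lock above 0.009 m and value of joint hatch below 0.03 rad), for 0.2 s.
2. the hatch is pressed in with the fingertips (value of joint hatch below -0.035 rad and contact force between the fingers and hatch above 0.5 N), for 0.05 s.
3. the hatch has popped wide open and stays so for 1.5 s with nothing of the robot touching it (value of joint hatch above 1 rad and contact force between each of the arm, the fingers and hatch below 0.1 N), for 1.5 s.
At the end, for the whole second after the job is handed in: the hatch stands open beyond 1.0 rad (stop at 1.15) and still, the lock slide is beyond 9 of its 12 mm, and no bystander has moved by more than 20 mm (value of joint hatch above 1 rad and value of joint lock above 0.009 m and velocity of joint hatch between -0.1 and 0.1 rad/s and distance of each of jar_tall, loupe, bench_block, handpiece from where it was at the start of the episode below 0.02 m); the robot touches nothing.
It fails at once if the popped hatch is pushed back towards shut (value of joint hatch above 0.5 rad and velocity of joint hatch below -0.4 rad/s).
It fails at once if a bystander is moved or lifted (more than 20 mm) (distance of any of jar_tall, loupe, bench_block, handpiece from where it was at the start of the episode above 0.02 m).
It fails at once if the unit is struck or pressed far too hard (more than 60 N) (contact force between the fingers and control_unit above 60 N).
It also fails if it takes over 45 s, if anything falls off the work surface, if the arm or the gripper's body presses on something with over 40 N, if the wrist force passes 120 N, or if a joint passes its speed limit or range.

## Working session

There is one attempt and no reset: what is moved stays moved. The work goes in short steps, Python scripts to look and compute and a tool call to move; the robot and the scene stay as the last step left them, time stands still between calls to the robot, and variables do not carry over. Pictures are saved under pics/ and viewed, at most 10 in all, crops included, and the job is handed in when it is done.

Besides the shell and the picture viewer there is one more tool, called after "Request:" as name(argument=value, ...) on one line, values as JSON. carry_out: Moves the arm, as the interface text tells. Its arguments: {"type":"object","properties":{"plan":{"type":"array"},"force":{"type":"number"}},"required":["plan"]}

```bash
mkdir -p pics; python3 - <<'E'
from workcell import arm
import cv2
s=arm.get_state();print(s)
for n in("top","side"):
    cv2.imwrite(f"pics/{n}0.png",arm.snapshot(n)[:,:,::-1])
for n in("top","side","wrist"):print(n,arm.camera_info(n))
E
```

```text
{'time': 0.0, 'joint_pos': array([-1.52506138e+00,  1.59089228e-01,  1.59823703e+00,  7.05038546e-07,
        1.38618552e+00, -2.10096834e-01]), 'joint_velocities': array([ 0.0010035 , -0.00030299, -0.00065514, -0.00049207,  0.00142125,
       -0.00033325]), 'joint_torque': array([ 1.43528938e-03, -3.96003950e+01, -3.31426549e+01, -1.19019601e-04,
        8.30860168e-03,  1.63398238e-05]), 'position': array([ 145.45735581, -555.67799824,  230.29191792]), 'eef_rot': array([-3.11402861e+00, -4.00520427e-01, -2.48393953e-04]), 'ft_force': array([ 0.20613443,  0.25179301, -0.39962833]), 'moment': array([-0.01416576,  0.01540236,  0.01274794]), 'grasp_force': 0.0, 'finger_gap': 85.2496704345906}
top {'intrinsics': array([[379.08829318,   0.        , 318.3663335 ],
       [  0.        , 379.08829318, 200.11996814],
       [  0.        ,   0.        ,   1.        ]]), 'eye': array([321.3237176 , 342.62247957, 933.66833477]), 'orientation': array([ 0.14118542, -0.15834259, -1.57063502])}
side {'intrinsics': array([[452.5101662 ,   0.        , 322.44517364],
       [  0.        , 452.5101662 , 199.23901105],
       [  0.        ,   0.        ,   1.        ]]), 'eye': array([ 395.73225574, 1111.47300439,  420.37824034]), 'orientation': array([ 0.0830183 , -1.67276429, -2.56952695])}
wrist {'intrinsics': array([[317.46685512,   0.        , 314.35659664],
       [  0.        , 317.46685512, 194.93174087],
       [  0.        ,   0.        ,   1.        ]]), 'mount': array([[-8.59964909e-04,  9.53842827e-01,  3.00305047e-01,
         7.64464870e+01],
       [ 9.99999135e-01,  5.21266223e-04,  1.20796544e-03,
         1.17335199e-01],
       [ 9.95670290e-04,  3.00305826e-01, -9.53842450e-01,
        -1.42501701e+02],
       [ 0.00000000e+00,  0.00000000e+00,  0.00000000e+00,
         1.00000000e+00]])}
```

View pics/top0.png

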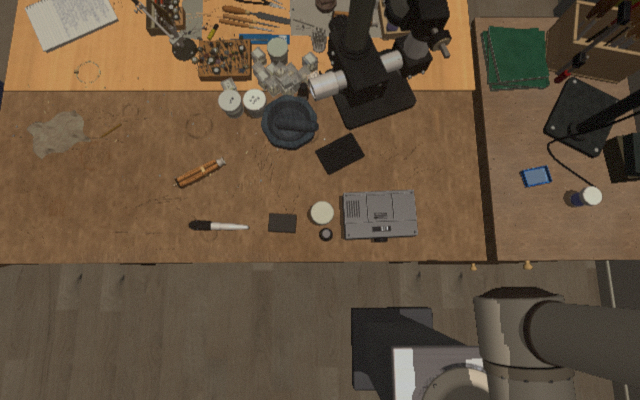

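View pics/side0.png

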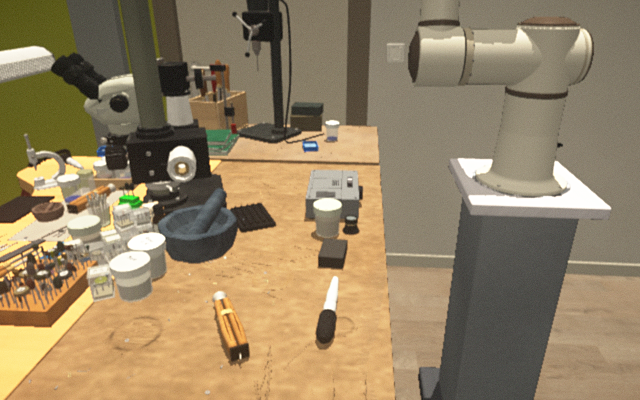

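The top view shows the box at columns 343–416 and rows 191–239, with the jar at (321,212) and the loupe at (326,235). The lock is near (381,229). I'll enlarge this area.

```bash
cat > h.py <<'E'
import numpy as np, cv2
from scipy.spatial.transform import Rotation as R
from workcell import arm
def ray(n,uv,z,st=None):
    c=arm.camera_info(n);K=c["intrinsics"]
    if n=="wrist":
        T=np.eye(4);T[:3,:3]=R.from_rotvec(st["eef_rot"]).as_matrix();T[:3,3]=st["position"];T=T@c["mount"];Q,e=T[:3,:3],T[:3,3]
    else: Q,e=R.from_rotvec(c["orientation"]).as_matrix(),c["eye"]
    d=np.linalg.inv(K)@[uv[0],uv[1],1];d=Q@(d*[1,-1,-1])
    return e+d*(z-e[2])/d[2]
E
python3 - <<'E'
from h import *
im=cv2.imread("pics/top0.png")[180:250,310:430]
cv2.imwrite("pics/crop.png",cv2.resize(im,None,fx=6.5,fy=6.5,interpolation=cv2.INTER_CUBIC))
for p,z in [((344,191),50),((414,191),50),((416,236),50),((343,239),50),((381,229),56),((321,212),62),((326,235),30)]:print(p,ray("top",p,z).round(1))
s=arm.get_state();print(R.from_rotvec(s["eef_rot"]).as_matrix().round(3))
E
```

```text
(344, 191) [513.7 271.1  50. ]
(414, 191) [513.1 103.6  50. ]
(416, 236) [405.5 104.7  50. ]
(343, 239) [399.3 275.6  50. ]
(381, 229) [421.6 187.1  56. ]
(321, 212) [461.3 326.6  62. ]
(326, 235) [410.8 314.5  30. ]
[[ 0.967  0.253 -0.   ]
 [ 0.253 -0.967  0.002]
 [ 0.    -0.002 -1.   ]]
```

View pics/crop.png

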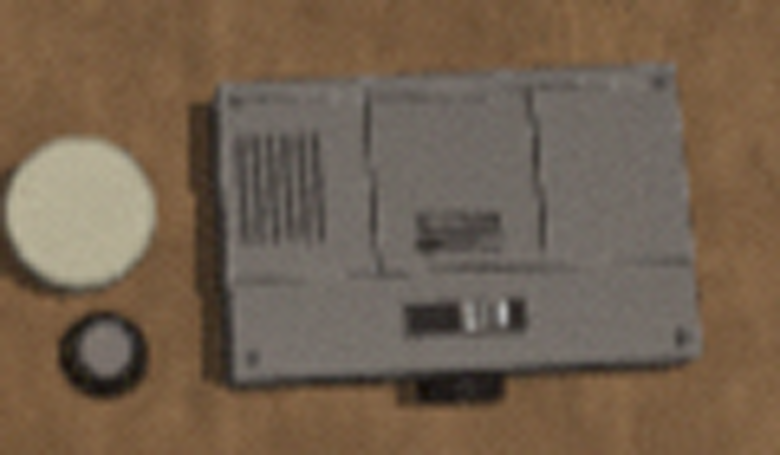

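```bash
cat >> h.py <<'E'
from scipy.optimize import least_squares
def boxfit(n,uvs,st=None):
    # corners back-left, back-right, front-right, front-left of the top
    M=np.array([[55,85],[55,-85],[-55,-85],[-55,85]]);P=np.array([ray(n,p,50,st)[:2] for p in uvs])
    f=lambda q:(M@np.array([[np.cos(q[2]),np.sin(q[2])],[-np.sin(q[2]),np.cos(q[2])]])+q[:2]-P).ravel()
    r=least_squares(f,[P[:,0].mean(),P[:,1].mean(),0]);return r.x,r.fun
def bw(q,x,y): c,s=np.cos(q[2]),np.sin(q[2]);return np.array([q[0]+c*x-s*y,q[1]+s*x+c*y])
def shift(p,st=None):
    st=st or arm.get_state();return R.from_rotvec(st["eef_rot"]).inv().apply(np.array(p)-st["position"])
E
python3 - <<'E'
from h import *
o=lambda x,y:(310+x/6.5-.42,180+y/6.5-.42)
q,r=boxfit("top",[o(220,87),o(673,66),o(698,357),o(233,380)]);print(q,r.round(1))
th=ray("top",o(485,316),58);print(th.round(1),bw(q,-36,-6).round(1),ray("top",o(460,232),50).round(1),bw(q,-5,0).round(1))
t=[*bw(q,-36,-45),150];print("target",t,"shift",shift(t).round(0))
print("via",shift([330,-150,240]).round(0))
m=R.from_rotvec(arm.get_state()["eef_rot"]).as_matrix();print("tool yaw",np.degrees(np.arctan2(m[1,0],m[0,0])))
E
```

```text
[4.58905119e+02 1.87544912e+02 3.90944575e-02] [ 1.6  2.1  1.  -0.7 -1.7 -1.8 -0.9  0.4]
[423.2 179.9  58. ] [423.2 180.1] [454.8 186.4  50. ] [453.9 187.3]
target [np.float64(424.6914288188608), np.float64(141.17225452816038), 150] shift [ 446. -603.   82.]
via [ 281. -346.   -9.]
tool yaw 14.655907466269223
```

Request:
carry_out(plan=[{"x": 0.03, "y": -0.036, "z": 0, "grip": 1}, {"x": 0.06, "y": -0.073, "z": 0, "grip": 1}, {"x": 0.09, "y": -0.11, "z": 0, "grip": 1}, {"x": 0.12, "y": -0.147, "z": 0, "grip": 1}, {"x": 0.15, "y": -0.184, "z": 0, "grip": 1}])

```text
invalid input at $.plan[0]: expected keys x, y, z, rx, ry, rz, grip
```

Request:
carry_out(plan=[{"x": 0.03, "y": -0.036, "z": 0, "grip": 1}, {"x": 0.06, "y": -0.073, "z": 0, "grip": 1}, {"x": 0.09, "y": -0.11, "z": 0, "grip": 1}, {"x": 0.12, "y": -0.147, "z": 0, "grip": 1}, {"x": 0.13, "y": -0.162, "z": 0, "grip": 1}])

```text
invalid input at $.plan[0]: expected keys x, y, z, rx, ry, rz, grip
```

Request:
carry_out(plan=[{"x": 0.026, "y": -0.042, "z": 0, "rz": 0.5, "grip": 1}, {"x": 0.052, "y": -0.084, "z": 0.0, "rz": 1, "grip": 1}, {"x": 0.078, "y": -0.126, "z": 0.0, "rz": 1.5, "grip": 1}, {"x": 0.104, "y": -0.168, "z": 0.0, "rz": 2, "grip": 1}, {"x": 0.13, "y": -0.21, "z": 0.0, "rz": 2.48, "grip": 1}])

```text
invalid input at $.plan[0]: expected keys x, y, z, rx, ry, rz, grip
```

```bash
python3 - <<'E'
from h import *
q=[458.9,187.5,.0391]
s=arm.get_state();print(s["position"],s["eef_rot"],s["finger_gap"],s["time"],shift([*bw(q,-36,-45),120],s).round(1))
m=R.from_rotvec(s["eef_rot"]).as_matrix();print(np.degrees(np.arctan2(m[1,0],m[0,0])))
E
```

```text
[ 145.44310404 -555.75221794  230.43180605] [-3.11428935e+00 -4.00494564e-01 -2.23183129e-04] 85.7273977673904 0.1 [ 446.4 -603.4  111.6]
14.655907466269223
```

All keys are required in every row.

Request:
carry_out(plan=[{"x": 0.03, "y": -0.036, "z": 0, "rx": 0, "ry": 0, "rz": 0, "grip": 1}, {"x": 0.06, "y": -0.073, "z": 0, "rx": 0, "ry": 0, "rz": 0, "grip": 1}, {"x": 0.09, "y": -0.11, "z": 0, "rx": 0, "ry": 0, "rz": 0, "grip": 1}, {"x": 0.12, "y": -0.147, "z": 0, "rx": 0, "ry": 0, "rz": 0, "grip": 1}, {"x": 0.15, "y": -0.184, "z": 0, "rx": 0, "ry": 0, "rz": 0, "grip": 1}])

```text
time: 0.6
position: [244.4, -338.3, 230.7]
eef_rot: [-3.115, -0.4, -0.0]
ft_force: [0.8, 0.7, 1.2]
finger_gap: 12.0
grasp_force: 0.0
```

Request:
carry_out(plan=[{"x": 0.03, "y": -0.036, "z": 0, "rx": 0, "ry": 0, "rz": 0, "grip": 1}, {"x": 0.06, "y": -0.073, "z": 0, "rx": 0, "ry": 0, "rz": 0, "grip": 1}, {"x": 0.09, "y": -0.11, "z": 0, "rx": 0, "ry": 0, "rz": 0, "grip": 1}, {"x": 0.12, "y": -0.147, "z": 0, "rx": 0, "ry": 0, "rz": 0, "grip": 1}, {"x": 0.13, "y": -0.162, "z": 0, "rx": 0, "ry": 0, "rz": 0, "grip": 1}])

```text
time: 1.1
position: [329.5, -147.3, 230.9]
eef_rot: [-3.114, -0.406, -0.001]
ft_force: [0.4, -0.3, -0.1]
finger_gap: 0.3
grasp_force: 0.0
```

Request:
carry_out(plan=[{"x": 0.026, "y": -0.042, "z": 0, "rx": 0, "ry": 0, "rz": 0.5, "grip": 1}, {"x": 0.052, "y": -0.084, "z": 0.0, "rx": 0, "ry": 0, "rz": 1, "grip": 1}, {"x": 0.078, "y": -0.126, "z": 0.0, "rx": 0, "ry": 0, "rz": 1.5, "grip": 1}, {"x": 0.104, "y": -0.168, "z": 0.0, "rx": 0, "ry": 0, "rz": 2, "grip": 1}, {"x": 0.13, "y": -0.21, "z": 0.0, "rx": 0, "ry": 0, "rz": 2.48, "grip": 1}])

```text
time: 1.6
position: [401.4, 87.6, 231.2]
eef_rot: [3.141, 0.06, 0.001]
ft_force: [0.6, -1.0, 0.7]
finger_gap: 0.1
grasp_force: 0.0
```

```bash
python3 - <<'E'
from h import *
q=[458.9,187.5,.0391]
s=arm.get_state();print(s["position"],s["eef_rot"],s["finger_gap"],s["time"],s["joint_pos"],shift([*bw(q,-36,-45),120],s).round(1))
m=R.from_rotvec(s["eef_rot"]).as_matrix();print(np.degrees(np.arctan2(m[1,0],m[0,0])))
E
```

```text
[401.42335633  87.57417821 231.2057943 ] [3.14081862e+00 5.95404301e-02 7.40533735e-04] 0.10188273542446115 1.6 [-8.12134757e-02 -2.94130513e-01  2.02639021e+00 -1.63587893e-04
  1.40884288e+00  1.45169977e+00] [ 25.2 -52.7 111.2]
2.1720524499413014
```

Request:
carry_out(plan=[{"x": 0.012, "y": -0.026, "z": 0.03, "rx": 0, "ry": 0, "rz": 0, "grip": 1}, {"x": 0.025, "y": -0.053, "z": 0.06, "rx": 0, "ry": 0, "rz": 0, "grip": 1}, {"x": 0.025, "y": -0.053, "z": 0.1, "rx": 0, "ry": 0, "rz": 0, "grip": 1}, {"x": 0.025, "y": -0.053, "z": 0.12, "rx": 0, "ry": 0, "rz": 0, "grip": 1}, {"x": 0.025, "y": -0.053, "z": 0.12, "rx": 0, "ry": 0, "rz": 0, "grip": 1}])

```text
time: 2.1
position: [421.0, 139.4, 107.7]
eef_rot: [3.141, 0.063, -0.013]
ft_force: [-0.9, 0.6, 0.4]
finger_gap: -0.1
grasp_force: 0.0
```

```bash
python3 - <<'E'
from h import *
s=arm.get_state();cv2.imwrite("pics/w1.png",arm.snapshot("wrist")[:,:,::-1])
import pickle;pickle.dump(s,open("s1.pkl","wb"));print(s["position"],s["ft_force"])
E
```

```text
[420.99817813 139.39636877 107.6995262 ] [-0.85956204  0.59382586  0.36487997]
```

View pics/w1.png

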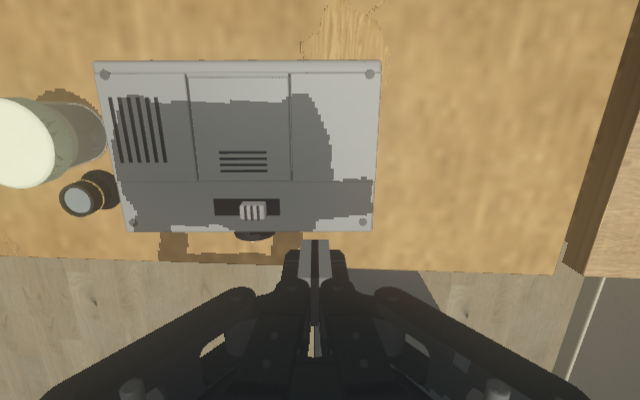

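```bash
python3 - <<'E'
from h import *
import pickle;s=pickle.load(open("s1.pkl","rb"))
q,r=boxfit("wrist",[(94,62),(382,61),(373,231),(127,233)],s);print(q,r.round(1))
t=ray("wrist",(253,211),61,s);print("thumb",t.round(1), [bw(q,-36,y).round(1) for y in(-6,-4)])
print(ray("wrist",(213,207),50,s),ray("wrist",(280,207),50,s),"ribs",ray("wrist",(244,161),50,s),bw(q,-5,0))
c=arm.camera_info("wrist");Mi=np.linalg.inv(c["mount"])
def pj(p):
    v=(Mi@[*p,1])[:3]*[1,-1,-1];v=c["intrinsics"]@v;return v[:2]/v[2]
for y in(-15,0,15):print(y,pj((0,y,0)),pj((11,y,0)))
E
```

```text
[4.59582212e+02 1.85414611e+02 4.39678438e-02] [ 0.6  1.4  1.  -1.  -1.2 -0.7 -0.5  0.2]
thumb [425.3 178.6  61. ] [array([423.9, 177.8]), array([423.8, 179.8])]
[422.78472517 207.41809221  50.        ] [424.554631   162.60851658  50.        ] ribs [454.94057541 185.77122656  50.        ] [454.58704373 185.19484273]
-15 [284.42474464 255.12314034] [283.76969326 234.99733902]
0 [314.39053939 255.11417022] [314.37205113 234.98587913]
15 [344.36303912 255.10519809] [344.9814019  234.97441662]
```

Request:
carry_out(plan=[{"x": 0.001, "y": 0, "z": 0.02, "rx": 0, "ry": 0, "rz": 0, "grip": 1}, {"x": 0.002, "y": 0, "z": 0.04, "rx": 0, "ry": 0, "rz": 0, "grip": 1}, {"x": 0.002, "y": 0, "z": 0.049, "rx": 0, "ry": 0, "rz": 0, "grip": 1}, {"x": 0.002, "y": 0, "z": 0.049, "rx": 0, "ry": 0, "rz": 0, "grip": 1}, {"x": 0.002, "y": 0, "z": 0.049, "rx": 0, "ry": 0, "rz": 0, "grip": 1}])

```text
time: 2.65
position: [427.4, 139.4, 63.6]
eef_rot: [-3.141, -0.062, -0.003]
ft_force: [-0.2, -0.1, 0.1]
finger_gap: -0.2
grasp_force: 0.0
```

```bash
python3 - <<'E'
from h import *
q=[459.4,186,.042]
s=arm.get_state();print(s["position"],s["eef_rot"],s["ft_force"],shift([*bw(q,-36,-25),54],s).round(1))
E
```

```text
[427.36489307 139.35303246  63.60796582] [-3.14090974 -0.06153003 -0.00323557] [-0.22212209 -0.10630322  0.13375632] [ -2.1 -20.3   9.6]
```

Request:
carry_out(plan=[{"x": -0.001, "y": 0, "z": 0.005, "rx": 0, "ry": 0, "rz": 0, "grip": 1}, {"x": -0.002, "y": 0, "z": 0.0095, "rx": 0, "ry": 0, "rz": 0, "grip": 1}, {"x": -0.002, "y": -0.004, "z": 0.0095, "rx": 0, "ry": 0, "rz": 0, "grip": 1}, {"x": -0.002, "y": -0.008, "z": 0.0095, "rx": 0, "ry": 0, "rz": 0, "grip": 1}, {"x": -0.002, "y": -0.012, "z": 0.0095, "rx": 0, "ry": 0, "rz": 0, "grip": 1}])

```text
time: 3.15
position: [424.0, 151.7, 52.9]
eef_rot: [-3.141, -0.062, -0.0]
ft_force: [-0.3, 0.3, -0.2]
finger_gap: 0.1
grasp_force: 0.0
```

Request:
carry_out(plan=[{"x": 0, "y": -0.003, "z": 0, "rx": 0, "ry": 0, "rz": 0, "grip": 1}, {"x": 0, "y": -0.006, "z": 0, "rx": 0, "ry": 0, "rz": 0, "grip": 1}, {"x": 0, "y": -0.008, "z": 0, "rx": 0, "ry": 0, "rz": 0, "grip": 1}])

```text
time: 3.45
position: [423.6, 159.6, 52.9]
eef_rot: [3.141, 0.062, 0.0]
ft_force: [0.4, -0.7, -0.1]
finger_gap: 0.3
grasp_force: 0.7
```

Request:
carry_out(plan=[{"x": 0, "y": -0.0015, "z": -0.0005, "rx": 0, "ry": 0, "rz": 0, "grip": 1}, {"x": 0, "y": -0.003, "z": -0.0005, "rx": 0, "ry": 0, "rz": 0, "grip": 1}, {"x": 0, "y": -0.0045, "z": -0.0005, "rx": 0, "ry": 0, "rz": 0, "grip": 1}, {"x": 0, "y": -0.006, "z": -0.0005, "rx": 0, "ry": 0, "rz": 0, "grip": 1}])

```text
time: 3.85
position: [423.3, 165.3, 53.3]
eef_rot: [3.141, 0.062, -0.0]
ft_force: [0.7, -2.3, 0.5]
finger_gap: -0.3
grasp_force: 0.7
```

Request:
carry_out(plan=[{"x": 0, "y": -0.0015, "z": 0, "rx": 0, "ry": 0, "rz": 0, "grip": 1}, {"x": 0, "y": -0.003, "z": 0, "rx": 0, "ry": 0, "rz": 0, "grip": 1}, {"x": 0, "y": -0.003, "z": 0, "rx": 0, "ry": 0, "rz": 0, "grip": 1}])

```text
time: 4.15
position: [423.2, 168.5, 53.3]
eef_rot: [-3.141, -0.062, 0.0]
ft_force: [0.1, -0.6, -0.7]
finger_gap: -0.3
grasp_force: 0.4
```

Request:
carry_out(plan=[{"x": 0, "y": -0.001, "z": 0, "rx": 0, "ry": 0, "rz": 0, "grip": 1}, {"x": 0, "y": -0.002, "z": 0, "rx": 0, "ry": 0, "rz": 0, "grip": 1}, {"x": 0, "y": -0.003, "z": 0, "rx": 0, "ry": 0, "rz": 0, "grip": 1}])

```text
time: 4.45
position: [423.0, 171.3, 53.3]
eef_rot: [3.141, 0.062, -0.0]
ft_force: [0.7, -3.2, -0.2]
finger_gap: 0.2
grasp_force: 1.6
```

Request:
carry_out(plan=[{"x": 0, "y": -0.001, "z": 0, "rx": 0, "ry": 0, "rz": 0, "grip": 1}, {"x": 0, "y": -0.002, "z": 0, "rx": 0, "ry": 0, "rz": 0, "grip": 1}])

```text
time: 4.65
position: [423.0, 171.8, 53.3]
eef_rot: [3.137, 0.064, -0.001]
ft_force: [-0.3, -11.3, 1.4]
finger_gap: 0.1
grasp_force: 5.6
```

The left stop is reached: force rose to 11 N while the tip stalled at y≈171.7. I'll hold briefly, then back off and rise.

Request:
carry_out(plan=[{"x": 0, "y": 0, "z": 0, "rx": 0, "ry": 0, "rz": 0, "grip": 1}, {"x": 0, "y": 0, "z": 0, "rx": 0, "ry": 0, "rz": 0, "grip": 1}, {"x": 0, "y": 0.006, "z": 0, "rx": 0, "ry": 0, "rz": 0, "grip": 1}, {"x": 0, "y": 0.008, "z": -0.03, "rx": 0, "ry": 0, "rz": 0, "grip": 1}, {"x": 0, "y": 0.008, "z": -0.04, "rx": 0, "ry": 0, "rz": 0, "grip": 1}])

```text
time: 5.15
position: [424.9, 165.6, 95.5]
eef_rot: [-3.14, -0.061, -0.006]
ft_force: [0.6, 0.3, 0.6]
finger_gap: -0.0
grasp_force: 0.0
```

```bash
python3 - <<'E'
from h import *
q=[459.4,186,.042]
im=arm.snapshot("wrist")[:,:,::-1]
s=arm.get_state();cv2.imwrite("pics/w2.png",im)
print(s["position"],s["ft_force"],bw(q,-3,0),shift([*bw(q,-3,0),60],s).round(1))
E
```

```text
[425.80303324 165.78108499  96.46939887] [1.444134   0.47709492 0.9342078 ] [456.40264561 185.87403704] [ 31.1 -18.8  36.7]
```

View pics/w2.png

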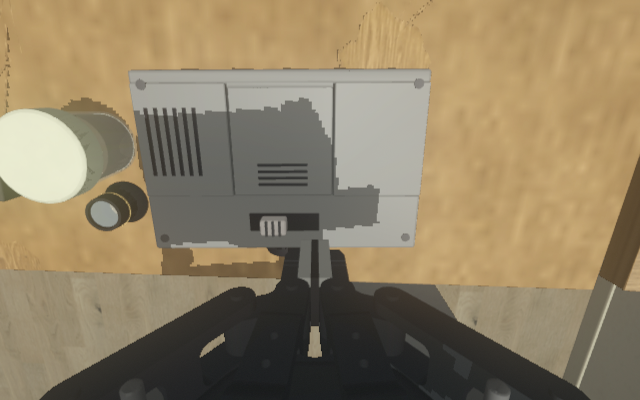

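The slide now sits at (273,226), the left part of its slot (columns 250–319). The hatch is still shut, with its ribs at (283,174). Next I press it.

Request:
carry_out(plan=[{"x": 0.015, "y": -0.009, "z": 0, "rx": 0, "ry": 0, "rz": 0, "grip": 1}, {"x": 0.031, "y": -0.019, "z": 0, "rx": 0, "ry": 0, "rz": 0, "grip": 1}, {"x": 0.031, "y": -0.019, "z": 0.02, "rx": 0, "ry": 0, "rz": 0, "grip": 1}, {"x": 0.031, "y": -0.019, "z": 0.036, "rx": 0, "ry": 0, "rz": 0, "grip": 1}, {"x": 0.031, "y": -0.019, "z": 0.038, "rx": 0, "ry": 0, "rz": 0, "grip": 1}])

```text
time: 5.7
position: [451.5, 185.5, 52.7]
eef_rot: [3.141, 0.062, -0.007]
ft_force: [-0.4, -0.2, -0.4]
finger_gap: 0.0
grasp_force: 0.0
```

Request:
carry_out(plan=[{"x": 0, "y": 0, "z": 0.002, "rx": 0, "ry": 0, "rz": 0, "grip": 1}, {"x": 0, "y": 0, "z": 0.002, "rx": 0, "ry": 0, "rz": 0, "grip": 1}])

```text
time: 5.9
position: [453.9, 185.6, 53.6]
eef_rot: [-3.141, -0.062, -0.001]
ft_force: [0.5, 0.0, -0.4]
finger_gap: 0.0
grasp_force: 0.0
```

Request:
carry_out(plan=[{"x": 0.0015, "y": 0, "z": 0.001, "rx": 0, "ry": 0, "rz": 0, "grip": 1}, {"x": 0.0015, "y": 0, "z": 0.0025, "rx": 0, "ry": 0, "rz": 0, "grip": 1}, {"x": 0.0015, "y": 0, "z": 0.004, "rx": 0, "ry": 0, "rz": 0, "grip": 1}, {"x": 0.0015, "y": 0, "z": 0.0055, "rx": 0, "ry": 0, "rz": 0, "grip": 1}])

```text
time: 6.3
position: [455.8, 185.6, 48.5]
eef_rot: [-3.141, -0.062, -0.002]
ft_force: [-1.1, -0.4, 4.3]
finger_gap: -0.3
grasp_force: 2.5
```

Request:
carry_out(plan=[{"x": 0, "y": 0, "z": 0.001, "rx": 0, "ry": 0, "rz": 0, "grip": 1}, {"x": 0, "y": 0, "z": 0.002, "rx": 0, "ry": 0, "rz": 0, "grip": 1}])

```text
time: 6.5
position: [455.8, 185.6, 46.3]
eef_rot: [-3.141, -0.062, -0.003]
ft_force: [0.7, -0.0, 5.0]
finger_gap: -0.1
grasp_force: 2.5
```

Request:
carry_out(plan=[{"x": 0, "y": 0, "z": 0.001, "rx": 0, "ry": 0, "rz": 0, "grip": 1}, {"x": 0, "y": 0, "z": 0.002, "rx": 0, "ry": 0, "rz": 0, "grip": 1}])

```text
time: 6.7
position: [456.0, 185.7, 45.0]
eef_rot: [-3.141, -0.062, -0.002]
ft_force: [-3.3, -0.8, 18.5]
finger_gap: 0.3
grasp_force: 9.1
```

The force rose firmly to 18.5 N at the stop. I'll release up and to the front.

Request:
carry_out(plan=[{"x": 0, "y": 0, "z": -0.04, "rx": 0, "ry": 0, "rz": 0, "grip": 1}, {"x": -0.02, "y": 0, "z": -0.08, "rx": 0, "ry": 0, "rz": 0, "grip": 1}, {"x": -0.05, "y": 0, "z": -0.12, "rx": 0, "ry": 0, "rz": 0, "grip": 1}, {"x": -0.07, "y": 0, "z": -0.15, "rx": 0, "ry": 0, "rz": 0, "grip": 1}, {"x": -0.07, "y": 0, "z": -0.15, "rx": 0, "ry": 0, "rz": 0, "grip": 1}])

```text
time: 7.2
position: [385.7, 183.4, 197.6]
eef_rot: [-3.14, -0.063, -0.011]
ft_force: [0.5, -0.2, 0.4]
finger_gap: -0.1
grasp_force: 0.0
```

Request:
carry_out(plan=[{"x": 0, "y": 0, "z": 0, "rx": 0, "ry": 0, "rz": 0, "grip": 1}, {"x": 0, "y": 0, "z": 0, "rx": 0, "ry": 0, "rz": 0, "grip": 1}, {"x": 0, "y": 0, "z": 0, "rx": 0, "ry": 0, "rz": 0, "grip": 1}, {"x": 0, "y": 0, "z": 0, "rx": 0, "ry": 0, "rz": 0, "grip": 1}, {"x": 0, "y": 0, "z": 0, "rx": 0, "ry": 0, "rz": 0, "grip": 1}])

```text
time: 7.7
position: [384.9, 182.7, 193.0]
eef_rot: [3.141, 0.061, -0.003]
ft_force: [-0.5, 0.0, -0.6]
finger_gap: 0.1
grasp_force: 0.0
```

Request:
carry_out(plan=[{"x": 0, "y": 0, "z": 0, "rx": 0, "ry": 0, "rz": 0, "grip": 1}, {"x": 0, "y": 0, "z": 0, "rx": 0, "ry": 0, "rz": 0, "grip": 1}, {"x": 0, "y": 0, "z": 0, "rx": 0, "ry": 0, "rz": 0, "grip": 1}, {"x": 0, "y": 0, "z": 0, "rx": 0, "ry": 0, "rz": 0, "grip": 1}, {"x": 0, "y": 0, "z": 0, "rx": 0, "ry": 0, "rz": 0, "grip": 1}])

```text
time: 8.2
position: [385.1, 182.8, 193.8]
eef_rot: [-3.141, -0.062, -0.0]
ft_force: [0.1, -1.5, 0.0]
finger_gap: 0.0
grasp_force: 0.0
```

Request:
carry_out(plan=[{"x": 0, "y": 0, "z": 0, "rx": 0, "ry": 0, "rz": 0, "grip": 1}, {"x": 0, "y": 0, "z": 0, "rx": 0, "ry": 0, "rz": 0, "grip": 1}, {"x": 0, "y": 0, "z": 0, "rx": 0, "ry": 0, "rz": 0, "grip": 1}, {"x": 0, "y": 0, "z": 0, "rx": 0, "ry": 0, "rz": 0, "grip": 1}, {"x": 0, "y": 0, "z": 0, "rx": 0, "ry": 0, "rz": 0, "grip": 1}])

```text
time: 8.7
position: [385.1, 182.8, 193.8]
eef_rot: [3.141, 0.062, -0.0]
ft_force: [-0.6, 0.2, -0.0]
finger_gap: -0.2
grasp_force: 0.0
```

```bash
python3 - <<'E'
from h import *
cv2.imwrite("pics/w3.png",arm.snapshot("wrist")[:,:,::-1])
E
```

```text
(no output)
```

View pics/w3.png

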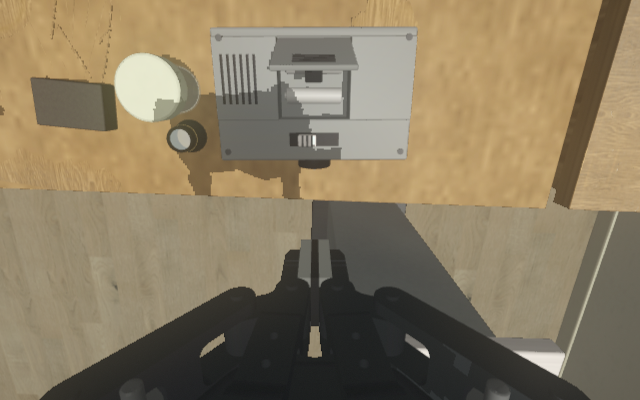

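The hatch stands open, with its panel at (313,53) and the batteries visible at (313,95). The slide is at the left at (308,140), and the bystanders look undisturbed. I'll wait 2.5 s more, then hand in.

Request:
carry_out(plan=[{"x": 0, "y": 0, "z": 0, "rx": 0, "ry": 0, "rz": 0, "grip": 1}, {"x": 0, "y": 0, "z": 0, "rx": 0, "ry": 0, "rz": 0, "grip": 1}, {"x": 0, "y": 0, "z": 0, "rx": 0, "ry": 0, "rz": 0, "grip": 1}, {"x": 0, "y": 0, "z": 0, "rx": 0, "ry": 0, "rz": 0, "grip": 1}, {"x": 0, "y": 0, "z": 0, "rx": 0, "ry": 0, "rz": 0, "grip": 1}])

```text
time: 9.25
position: [385.1, 182.8, 193.8]
eef_rot: [3.141, 0.062, 0.0]
ft_force: [0.3, 0.4, 0.2]
finger_gap: -0.1
grasp_force: 0.0
```

Request:
carry_out(plan=[{"x": 0, "y": 0, "z": 0, "rx": 0, "ry": 0, "rz": 0, "grip": 1}, {"x": 0, "y": 0, "z": 0, "rx": 0, "ry": 0, "rz": 0, "grip": 1}, {"x": 0, "y": 0, "z": 0, "rx": 0, "ry": 0, "rz": 0, "grip": 1}, {"x": 0, "y": 0, "z": 0, "rx": 0, "ry": 0, "rz": 0, "grip": 1}, {"x": 0, "y": 0, "z": 0, "rx": 0, "ry": 0, "rz": 0, "grip": 1}])

```text
time: 9.75
position: [385.1, 182.8, 193.8]
eef_rot: [3.141, 0.062, 0.0]
ft_force: [0.8, 0.3, -0.4]
finger_gap: 0.2
grasp_force: 0.0
```

Request:
carry_out(plan=[{"x": 0, "y": 0, "z": 0, "rx": 0, "ry": 0, "rz": 0, "grip": 1}, {"x": 0, "y": 0, "z": 0, "rx": 0, "ry": 0, "rz": 0, "grip": 1}, {"x": 0, "y": 0, "z": 0, "rx": 0, "ry": 0, "rz": 0, "grip": 1}, {"x": 0, "y": 0, "z": 0, "rx": 0, "ry": 0, "rz": 0, "grip": 1}, {"x": 0, "y": 0, "z": 0, "rx": 0, "ry": 0, "rz": 0, "grip": 1}])

```text
time: 10.25
position: [385.1, 182.8, 193.8]
eef_rot: [-3.141, -0.062, 0.0]
ft_force: [-0.2, -0.6, -0.2]
finger_gap: -0.5
grasp_force: 0.0
```

Request:
carry_out(plan=[{"x": 0, "y": 0, "z": 0, "rx": 0, "ry": 0, "rz": 0, "grip": 1}, {"x": 0, "y": 0, "z": 0, "rx": 0, "ry": 0, "rz": 0, "grip": 1}, {"x": 0, "y": 0, "z": 0, "rx": 0, "ry": 0, "rz": 0, "grip": 1}, {"x": 0, "y": 0, "z": 0, "rx": 0, "ry": 0, "rz": 0, "grip": 1}, {"x": 0, "y": 0, "z": 0, "rx": 0, "ry": 0, "rz": 0, "grip": 1}])

```text
time: 10.75
position: [385.1, 182.8, 193.8]
eef_rot: [3.141, 0.062, 0.0]
ft_force: [-0.5, -0.5, 0.4]
finger_gap: -0.1
grasp_force: 0.0
```

Request:
carry_out(plan=[{"x": 0, "y": 0, "z": 0, "rx": 0, "ry": 0, "rz": 0, "grip": 1}, {"x": 0, "y": 0, "z": 0, "rx": 0, "ry": 0, "rz": 0, "grip": 1}, {"x": 0, "y": 0, "z": 0, "rx": 0, "ry": 0, "rz": 0, "grip": 1}, {"x": 0, "y": 0, "z": 0, "rx": 0, "ry": 0, "rz": 0, "grip": 1}, {"x": 0, "y": 0, "z": 0, "rx": 0, "ry": 0, "rz": 0, "grip": 1}])

```text
time: 11.25
position: [385.1, 182.8, 193.8]
eef_rot: [-3.141, -0.062, -0.0]
ft_force: [-0.4, 0.3, -0.3]
finger_gap: 0.0
grasp_force: 0.0
```

```bash
python3 - <<'E'
from h import *
a=cv2.imread("pics/w3.png");b=arm.snapshot("wrist")[:,:,::-1]
print(cv2.absdiff(a,b)[20:170,200:430].mean())
print(arm.hand_in())
E
```

```text
0.31579710144927536
the job is handed in; nothing more can be done
None
```

I pushed the lock slide to its left stop and pressed the hatch once; it popped open and still stood open 2.5 s later with the hand clear, no bystander was touched, and I handed the job in (no verdict was returned).

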